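# Hold the handpiece nose to the inspection camera

### The job

Lift the orange-marked polishing handpiece out of its block and show its nose to the inspection camera: hold it in the air in line with the lens axis, nose pointing straight into the lens, with the nose tip 60 mm in front of the glass. Finish while still holding it there steadily in the gripper; do not put it down or let go. Do not touch the camera, and leave the other handpieces, the bottle and the dish where they are.

Things in the scene. Friction and masses are not known exactly. Their poses are not given: they have to be found in the camera images.
- handpiece_orange: The part to show: steel dental polishing handpiece, round, 140 mm long, 60-130 g, orange collar and end cap. Origin: nose tip (dark rubber); z axis runs from the tip to the cap end (up in the block). From the tip: nose up to 15 mm wide (0-55 mm), collar 22 mm wide (55-61) resting loose on the block's top, handle and cap 16 mm in diameter (61-140), free above the block. Lifts straight up out of its 18 mm hole
- handpiece_orange_end (a point): the centre of the orange handpiece's cap end, 140 mm from its nose tip along its axis
- handpiece_blue: bystander: steel dental polishing handpiece, round, 140 mm long, 60-130 g, blue collar and end cap. Origin: nose tip (dark rubber); z axis runs from the tip to the cap end (up in the block). From the tip: nose up to 15 mm wide (0-55 mm), collar 22 mm wide (55-61) resting loose on the block's top, handle and cap 16 mm in diameter (61-140), free above the block. Lifts straight up out of its 18 mm hole
- handpiece_white: bystander: the same shape and size as the other two handpieces, white collar and end cap
- block: aluminium instrument block, fixed, 80 x 190 x 70 mm high (its x, y, z). Origin at the centre of its underside on the counter. Three holes in a row along its y axis, at y = -60, 0 and +60 mm; one handpiece stands nose down in each, in any order, nose tip 15 mm above the counter, cap end 155 mm above it
- camera: inspection camera, fixed: white base 130 x 100 x 12 mm, two cheeks 87 mm high holding a tilted grey head with a black lens barrel 42 mm wide and a white ring 62 mm wide round it. Origin on the counter straight below the centre of the lens glass; head and cheeks lie to its +x side, the lens faces its -x side and upward. Nowhere higher than 120 mm
- lens: the front glass of the camera lens (blue-green disc with a blue centre at the end of the black barrel). Origin at the centre of the glass, 100 mm above the counter; its z axis is the lens axis, pointing out of the lens, 0.50 rad (29 deg) from vertical, leaning to the camera's -x side
- focus (a point): the point of focus in empty air, on the lens axis 60 mm in front of the glass (about 153 mm above the counter): where the nose tip is to be held
- bottle: bystander: white round bottle with a blue cap, 54 mm in diameter, 130 mm tall, loose. Origin at the centre of its underside
- dish: bystander: small steel bowl, 60 mm across the rim, 35 mm high, loose. Origin at the centre of its underside

How it is judged:
On the way:
1. the orange handpiece is lifted clear of the block (height (world z) of handpiece_orange above 0.08 m and contact force between handpiece_orange and block below 0.05 N), for 0.2 s.
At the end, for the whole second after the job is handed in: Orange handpiece held still in the fingers alone: nose tip within 12 mm of the focus point (60 mm before the glass), axis within 0.2 rad of the lens axis, nose to the lens, touching neither block nor camera; other handpieces, bottle and dish within 20 mm of their starts (distance between handpiece_orange and focus below 0.012 m and angle between the z axis of handpiece_orange and the z axis of lens, either way round below 0.2 rad and z of handpiece_orange_end in the frame of lens above 0.15 m and height (world z) of handpiece_orange above 0.12 m and contact force between handpiece_orange and the fingers above 1 N and contact force between handpiece_orange and block below 0.05 N and contact force between handpiece_orange and camera below 0.05 N and linear speed of handpiece_orange below 0.03 m/s and angular speed of handpiece_orange below 0.2 rad/s and distance of each of handpiece_blue, handpiece_white, bottle, dish from where it was at the start of the episode below 0.02 m); the arm keeps its last pose, push and grip.
It fails at once if the blue-marked handpiece moved more than 20 mm (distance of handpiece_blue from where it was at the start of the episode above 0.02 m).
It fails at once if the white-marked handpiece moved more than 20 mm (distance of handpiece_white from where it was at the start of the episode above 0.02 m).
It fails at once if the bottle moved more than 20 mm (distance of bottle from where it was at the start of the episode above 0.02 m).
It fails at once if the steel dish moved more than 20 mm (distance of dish from where it was at the start of the episode above 0.02 m).
It fails at once if the camera was touched (over 1 N) (contact force between camera and anything else above 1 N).
It also fails if it takes over 40 s, if anything falls off the work surface, if the arm or the gripper's body presses on something with over 40 N, if the wrist force passes 120 N, or if a joint passes its speed limit or range.

### The arm

A 6-joint arm with a two-finger parallel gripper is mounted at the origin on the work surface. World frame = base frame: x ahead of the robot, y to its left, z up, the work surface at z = 0. Lengths are in m, angles in rad, forces in N, time in s.
With the tool pointing down it reaches from about 0.25 to 0.725 m from the base axis. Payload 4 kg.
Tool frame: the origin (TCP) lies midway between the tips of the shut fingers; the grasp point (between the pads) lies 19 mm behind it (bot.grip_point_offset is the distance from the TCP to the grasp point, in m); z points along the fingers, y is the line along which they close (so a half turn about z gives the same grasp; the last joint's range is limited). The gripper opens to 85 mm and grips with 20 to 120 N. Pads are 22 mm wide; open, the fingers measure 114 mm over their backs; the gripper's body (76 mm by 85 mm) begins 54 mm behind the grasp point. The pads swing forward as they close: fully open they stand 13 mm farther back than shut.
Start: joints at [-1.302, 0.241, 0.005, 1.335, 0, 1.571], TCP at [0.133, -0.482, 0.231] pointing down, gripper open.
Joint ranges: [-2.72, 2.72], [-1.05, 1.87], [-1.09, 1.28], [-1.99, 2.15], [-1.42, 1.44], [-3.14, 3.14]. Speed limits (rad/s): [2.79, 2.79, 3.14, 3.14, 3.14, 3.14].

### API

Orientations are given as a unit quaternion [x, y, z, w].
In Python, from workcell import bot gives the robot as it stands.
- The arm moves only by the tool step_arm, never from a script. Its argument "targets" is text: rows parted by semicolons, each of 7 numbers parted by spaces: the opening, from -1 (shut) to 1 (fully open), so that 0 is half open, then the shift along the world's x, y, z normalised to -1 to 1, where 1 is 0.5 m, then the turn, a rotation vector about the world's x, y, z normalised to -1 to 1, where 1 is pi/4 rad. In form: gripper x y z wx wy wz; .... A call has 1 to 10 rows; each row is the pose to reach, as a shift and turn from the pose commanded when the call began; what a row does not reach only later rows make up. A row lasts 1/12 s, in which the tool goes at most 41.7 mm and 7.16 degrees, less where a joint would pass 70% of its speed; a pose out of reach is approached as far as the arm can. A call with a number of a shift or a turn outside -1 to 1 is refused whole. A call with a gripper value outside its range is refused whole. The fingers move at their own pace and stop on an object; the grip force is fixed at half the most. Time passes only in rows, so rows that repeat a pose let the fingers close. It gives the time, the measured TCP pose, the force, the opening and the grip force at its end, in the units of the state.
- bot.get_obs(): the state, without advancing time (a new reading comes with each control period).
- bot.camera(name): name is "side" or "top"; returns the picture (400x640x3 uint8, red, green, blue); there is no depth.
- bot.camera_info(name): a dict with "vertical_fov" (degrees; the focal length in pixels is half the picture's height over the tangent of half this angle, whatever the lens; pixels are square), "cx", "cy" (the principal point, pixels), "pose" (4x4, takes a point from camera to world coordinates). Camera axes: x right, y up, looking along -z (the intrinsics and any distortion apply to the point x, -y, -z); pixel columns grow to the right and rows downward; lengths in m; the calibration is good to about 2 mm. A picture is of the moment at which its call begins. camera_info takes no time and is no camera call.
- bot.job_done(): hands the job in; it is judged then, once.
The state is a dict: "clock": time; "joint_pos": joint angles; "joint_vel": joint speeds; "tau": joint torques, N m; "eef_pos": TCP position; "tool_rot": TCP orientation; "ft_force": force on the tool from outside, world axes, zero at the start; "ft_torque": the same for the moment, N m; "grip_width": finger opening in m; "grasp_force": force on a finger pad.
Only numpy, scipy, OpenCV 4.12 (cv2) and the standard library are available. Lean on these libraries where they do the work, as an engineer would, in place of code of your own. Each camera call takes 0.05 s, during which the arm holds its last target. There are 200 camera calls.

## Working session

There is one attempt and no reset: what is moved stays moved. The work goes in short steps, Python scripts to look and compute and a tool call to move; the robot and the scene stay as the last step left them, time stands still between calls to the robot, and variables do not carry over. Pictures are saved under pics/ and viewed, at most 10 in all, crops included, and the job is handed in when it is done.

Besides the shell and the picture viewer there is one more tool, called as a command line: name --argument value ..., lists and objects as JSON in quotes. step_arm: Moves the arm, as the interface text tells. Scaled input: -1 to 1 covers 0.5 m each way for a shift and pi/4 rad each way for a turn. Its arguments: {"type":"object","properties":{"targets":{"type":"string"}},"required":["targets"]}

```bash
mkdir -p pics; ls; python3 - <<'E'
from workcell import bot
import cv2,numpy as np
for n in("side","top"):
    cv2.imwrite(f"pics/{n}0.png",bot.camera(n)[:,:,::-1]); i=bot.camera_info(n);print(n,{k:(np.round(v,4).tolist() if k=='pose' else v) for k,v in i.items()})
print(bot.get_obs(),bot.grip_point_offset)
E
```

```text
pics
side {'vertical_fov': 51.195869494220474, 'cx': 320.3012583661921, 'cy': 196.0187615398995, 'pose': [[0.7163, 0.4735, -0.5125, 0.1593], [-0.6977, 0.4781, -0.5334, -0.4425], [-0.0075, 0.7397, 0.6729, 0.6866], [0.0, 0.0, 0.0, 1.0]]}
top {'vertical_fov': 53.05203385198067, 'cx': 323.6676886713621, 'cy': 195.65846446288458, 'pose': [[-0.0258, 0.9857, -0.1665, 0.4201], [-0.9994, -0.0218, 0.0258, 0.0004], [0.0218, 0.167, 0.9857, 1.0074], [0.0, 0.0, 0.0, 1.0]]}
{'clock': 0.1, 'joint_pos': array([-1.30201569e+00,  2.41358294e-01,  3.90765289e-03,  1.33524060e+00,
        1.80704441e-05,  1.57080206e+00]), 'joint_vel': array([ 0.00178596, -0.00129125,  0.00196907,  0.00188082,  0.00059473,
        0.00163194]), 'tau': array([-8.18522094e-04, -3.73137152e+01,  2.53009969e+01,  1.08405371e-02,
       -8.97433824e-05, -1.65251311e-06]), 'eef_pos': array([ 0.13263498, -0.48150774,  0.23051028]), 'tool_rot': array([ 9.90983145e-01,  1.33983239e-01, -1.17995325e-04, -9.40126155e-04]), 'ft_force': array([ 0.55415204, -1.06602954, -0.11521408]), 'ft_torque': array([-0.01675851, -0.04045952,  0.00664786]), 'grasp_force': 0.0, 'grip_width': 0.08537823898182785} 0.0187
```

View pics/side0.png

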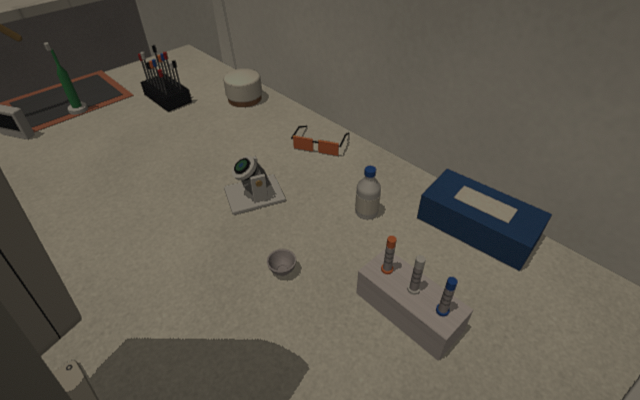

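View pics/top0.png

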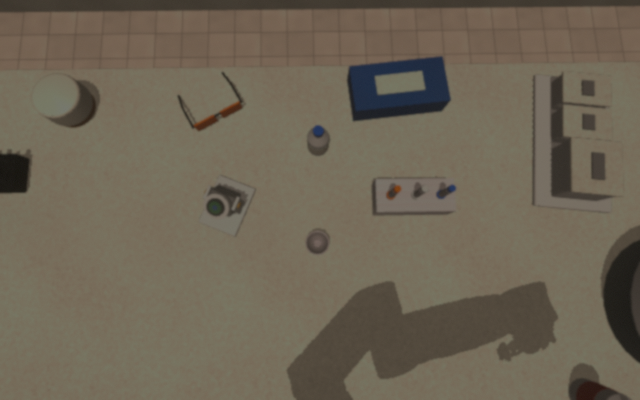

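The side view shows the orange cap at (391,240), white at (419,262), blue at (451,282) and the lens at (243,165). In the top view the orange cap is at (397,189) and the lens at (215,207). Next I'll zoom in on both.

```bash
cat > h.py <<'E'
from workcell import bot
import cv2,numpy as np
def ray(n,p):
    i=bot.camera_info(n);f=200/np.tan(np.radians(i['vertical_fov'])/2);T=i['pose']
    d=T[:3,:3]@np.array([(p[0]-i['cx'])/f,-(p[1]-i['cy'])/f,-1]);return T[:3,3],d/np.linalg.norm(d)
def onz(n,p,z):
    o,d=ray(n,p);return o+d*(z-o[2])/d[2]
def tri(a,b):
    A=np.zeros((3,3));r=np.zeros(3);R=[ray("side",a),ray("top",b)]
    for o,d in R:
        M=np.eye(3)-np.outer(d,d);A+=M;r+=M@o
    x=np.linalg.solve(A,r);return x,[np.linalg.norm((np.eye(3)-np.outer(d,d))@(x-o)) for o,d in R]
def proj(n,P):
    i=bot.camera_info(n);f=200/np.tan(np.radians(i['vertical_fov'])/2);T=i['pose']
    c=T[:3,:3].T@(np.array(P)-T[:3,3]);return np.array([i['cx']+f*c[0]/-c[2],i['cy']-f*c[1]/-c[2]])
E
python3 - <<'E'
from h import *
s=cv2.imread("pics/side0.png");t=cv2.imread("pics/top0.png")
def crop(im,x,y,w,h,k): return cv2.resize(im[y:y+h,x:x+w],None,fx=k,fy=k,interpolation=cv2.INTER_CUBIC)
c=[crop(s,215,145,80,60,5),crop(t,190,170,80,60,5),crop(s,355,230,80,60,5),crop(t,370,165,80,60,5)]
o=np.vstack([np.hstack(c[:2]),np.hstack(c[2:])]);cv2.imwrite("pics/c.png",np.clip(o*1.6,0,255).astype(np.uint8))
for n,im,(x0,y0,x1,y1) in(("side",s,(355,225,480,330)),("top",t,(370,170,465,220))):
    h=cv2.cvtColor(im,cv2.COLOR_BGR2HSV)
    for nm,lo,hi in(("or",3,16),("bl",100,125)):
        m=cv2.inRange(h,(lo,140,60),(hi,255,255));k=np.zeros_like(m);k[y0:y1,x0:x1]=m[y0:y1,x0:x1]
        _,_,st,ce=cv2.connectedComponentsWithStats(k);print(n,nm,[(q.tolist(),np.round(e,1).tolist()) for q,e in zip(st[1:],ce[1:]) if q[4]>4])
E
```

```text
side or [([387, 236, 9, 13, 92], [390.9, 241.7]), ([381, 265, 12, 9, 41], [386.5, 270.3])]
side bl [([448, 278, 9, 8, 54], [451.8, 281.1]), ([437, 305, 12, 10, 23], [441.3, 311.4])]
top or [([394, 186, 7, 7, 37], [396.7, 188.7]), ([387, 194, 5, 5, 10], [388.4, 196.4])]
top bl [([450, 187, 4, 3, 9], [451.7, 187.9])]
```

View pics/c.png

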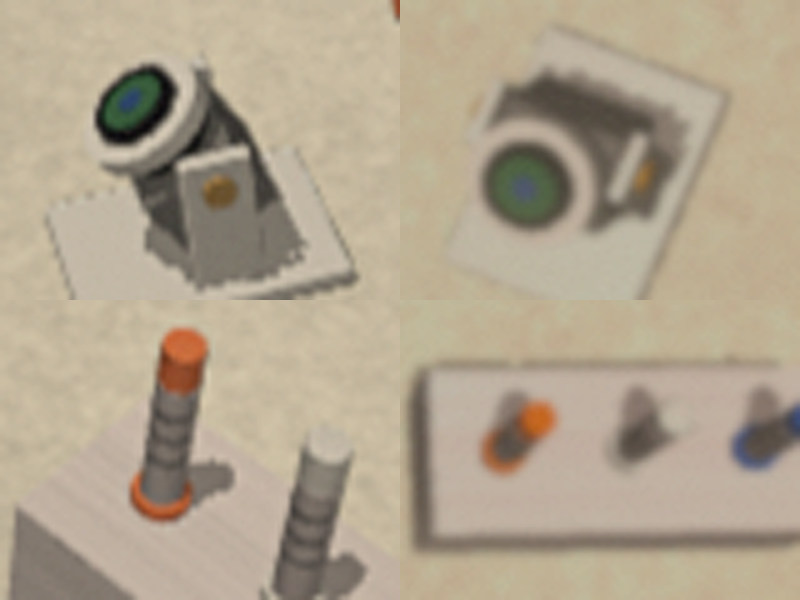

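The crop shows the lens glass centre at side (241,165) and top (214.8,207). The orange cap top is at side (391.8,237.8) and top (397.4,188.2). The base corners in the top view are (218.6,174.6), (255.6,188.6) and (199,220.6). The lens leans toward the lower-left, along the base's long edge.

```bash
python3 - <<'E'
from h import *
print("lens",tri((240.8,165),(214.8,207)),onz("side",(240.8,165),.1),onz("top",(214.8,207),.1))
print("cap",tri((391.8,237.8),(397.4,188.2)),onz("side",(391.8,237.8),.155),onz("top",(397.4,188.2),.155))
print("collar",tri((386.5,270.3),(388.4,196.4)),onz("side",(386.5,270.3),.073))
print("bluecap",onz("side",(452.3,279.5),.155), "whitecap",onz("side",(419.9,259),.155))
B=[onz("top",p,.012) for p in((218.6,174.6),(255.6,188.6),(199,220.6))]
print("base",*B); e=B[2]-B[0];print(np.linalg.norm(e),np.arctan2(e[1],e[0]),np.linalg.norm(B[1]-B[0])); e=B[1]-B[0];print(np.arctan2(e[1],e[0]))
S=[onz("side",p,.012) for p in((224,187),(285.6,199))];print(*S)
# edges of base: top view line fit & blur-robust
t=cv2.imread("pics/top0.png");g=cv2.cvtColor(t,cv2.COLOR_BGR2HSV);m=((g[...,1]<45)&(g[...,2]>90)).astype(np.uint8);k=np.zeros_like(m);k[165:245,190:265]=m[165:245,190:265]
cs=max(cv2.findContours(k,0,2)[0],key=cv2.contourArea);print(cv2.minAreaRect(cs));W=cv2.boxPoints(cv2.minAreaRect(cs));W=[onz("top",p,.012) for p in W];print(*W)
for a in range(2):
    e=W[a+1]-W[a];print(np.linalg.norm(e),np.arctan2(e[1],e[0]))
E
```

```text
lens (array([0.55187989, 0.22543774, 0.09945268]), [np.float64(0.0009521612420334913), np.float64(0.000952161242033355)]) [0.55069197 0.22529391 0.1       ] [0.55262206 0.22482205 0.1       ]
cap (array([ 0.57683532, -0.1825238 ,  0.15521735]), [np.float64(2.286382402350273e-05), np.float64(2.2863824023541978e-05)]) [ 0.57698452 -0.18240616  0.155     ] [ 0.57689319 -0.18258609  0.155     ]
collar (array([ 0.57572499, -0.18065868,  0.06457807]), [np.float64(0.002151205791922208), np.float64(0.002151205791922318)]) [ 0.57201092 -0.18531085  0.073     ]
bluecap [ 0.57543954 -0.30223898  0.155     ] whitecap [ 0.57310428 -0.2431689   0.155     ]
base [0.64800368 0.23863253 0.012     ] [0.60996195 0.14534923 0.012     ] [0.53233297 0.28483469 0.012     ]
0.12455661979071198 2.761579130271148 0.10074198309818883
-1.9580159709187133
[0.52745897 0.28310189 0.012     ] [0.60699115 0.14295337 0.012     ]
((226.40823364257812, 205.09295654296875), (39.1452522277832, 51.660091400146484), 22.833650588989258)
[0.5306206  0.28639839 0.012     ] [0.65036662 0.23919493 0.012     ] [0.60930001 0.14818064 0.012     ] [0.49092692 0.19707039 0.012     ]
0.12871392747464827 -0.3754933613519057
0.09985022068997676 -1.9946565882352902
```

step_arm --targets "0 .08 .05 0 0 0 .1;0 .15 .1 0 0 0 .22;0 .22 .14 0 0 0 .34;0 .28 .19 0 0 0 .46;0 .35 .23 0 0 0 .58;0 .41 .27 0 0 0 .7;0 .47 .31 0 0 0 .82;0 .53 .36 0 0 0 .92;0 .58 .39 0 0 0 1;0 .6 .4 0 0 0 1"

```text
clock: 0.93
eef_pos: [0.4355, -0.2794, 0.2307]
tool_rot: [0.863, 0.506, 0.0, -0.0]
ft_force: [-0.8, -0.1, -1.0]
grip_width: 0.0429
grasp_force: 0.0
```

step_arm --targets "0 .07 .05 0 0 0 .12;0 .13 .09 0 0 0 .24;0 .19 .13 0 0 0 .36;0 .24 .165 0 0 0 .48;0 .27 .185 0 0 0 .6;0 .283 .194 -.03 0 0 .65;0 .283 .194 -.06 0 0 .65;0 .283 .194 -.06 0 0 .65"

```text
clock: 1.6
eef_pos: [0.5725, -0.1844, 0.1972]
tool_rot: [0.709, 0.705, -0.002, -0.003]
ft_force: [-1.0, -1.0, -0.8]
grip_width: 0.0427
grasp_force: 0.0
```

```bash
python3 - <<'E'
from h import *
o=bot.get_obs();print(o['eef_pos'],o['tool_rot'],o['joint_pos'])
s=bot.camera("side")[:,:,::-1];t=bot.camera("top")[:,:,::-1]
print(proj("side",o['eef_pos']),proj("top",o['eef_pos']))
c=[cv2.resize(s[160:320,320:480],None,fx=2.5,fy=2.5),cv2.resize(t[120:280,320:480],None,fx=2.5,fy=2.5)]
cv2.imwrite("pics/d.png",np.clip(np.hstack(c)*1.5,0,255).astype(np.uint8))
E
```

```text
[ 0.57250568 -0.18440942  0.19724116] [ 0.70933568  0.70486138 -0.00187662 -0.00313155] [-3.11384315e-01  4.64775945e-01  2.39734536e-01  1.35304217e+00
 -4.57506025e-04  1.26574133e+00]
[393.84004034 222.43094221] [402.54549357 186.4797884 ]
```

View pics/d.png

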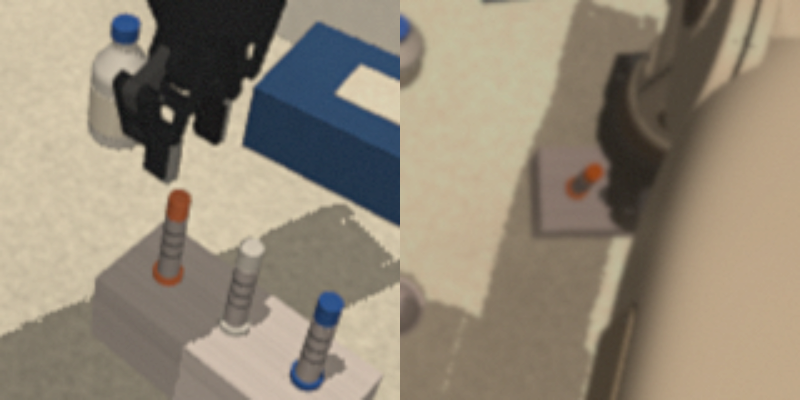

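The side crop shows the finger pair centred over the orange cap, near px (395,219), with the neighbours clear. Descending.

step_arm --targets "0 0 0 -.02 0 0 0;0 0 0 -.04 0 0 0;0 0 0 -.05 0 0 0;0 0 0 -.05 0 0 0"

```text
clock: 2.03
eef_pos: [0.573, -0.185, 0.1746]
tool_rot: [0.71, 0.705, -0.001, -0.001]
ft_force: [0.1, 0.5, -0.9]
grip_width: 0.0427
grasp_force: 0.0
```

step_arm --targets "0 .008 .005 0 0 0 0;0 .008 .005 -.03 0 0 0;0 .008 .005 -.06 0 0 0;0 .008 .005 -.09 0 0 0;0 .008 .005 -.12 0 0 0;0 .008 .005 -.137 0 0 0;0 .008 .005 -.137 0 0 0;0 .008 .005 -.137 0 0 0"

```text
clock: 2.7
eef_pos: [0.5784, -0.1825, 0.1079]
tool_rot: [0.709, 0.705, -0.0, -0.0]
ft_force: [-1.1, 0.7, -1.1]
grip_width: 0.0423
grasp_force: 0.0
```

```bash
python3 - <<'E'
from h import *
o=bot.get_obs();print(o['eef_pos'],o['tool_rot'],o['ft_force'])
s=bot.camera("side")[:,:,::-1]
cv2.imwrite("pics/e.png",np.clip(cv2.resize(s[180:320,340:480],None,fx=4,fy=4)*1.5,0,255).astype(np.uint8))
E
```

```text
[ 0.57842898 -0.18245308  0.10793313] [ 7.09222828e-01  7.04984372e-01 -2.86911133e-05 -1.24076452e-04] [-1.09870994  0.730039   -1.13667185]
```

View pics/e.png

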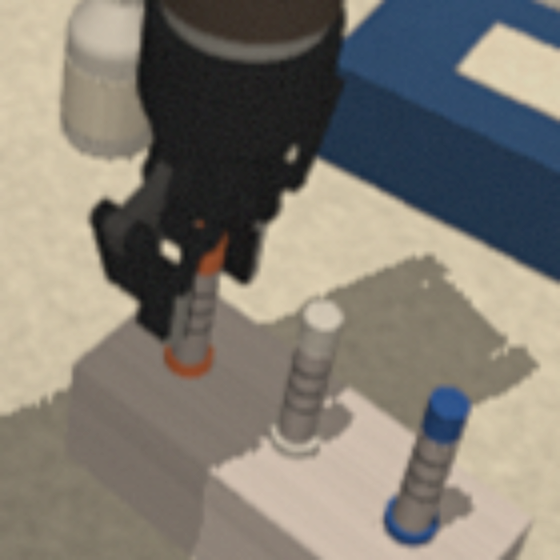

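The orange handle sits between the two fingers, with its collar at crop (189,360), and nothing touches the neighbours. Closing.

step_arm --targets "-1 0 0 0 0 0 0;-1 0 0 0 0 0 0;-1 0 0 0 0 0 0;-1 0 0 0 0 0 0;-1 0 0 0 0 0 0;-1 0 0 0 0 0 0;-1 0 0 0 0 0 0;-1 0 0 0 0 0 0"

```text
clock: 3.42
eef_pos: [0.5791, -0.1828, 0.109]
tool_rot: [0.709, 0.705, 0.001, 0.001]
ft_force: [0.3, 0.7, 5.8]
grip_width: 0.0146
grasp_force: 58.6
```

step_arm --targets "-1 0 0 .02 0 0 0;-1 0 0 .05 0 0 0;-1 0 0 .09 0 0 0;-1 0 0 .14 0 0 0;-1 0 0 .19 0 0 0;-1 0 0 .24 0 0 0;-1 0 0 .29 0 0 0;-1 0 0 .33 0 0 0;-1 0 0 .36 0 0 0;-1 0 0 .36 0 0 0"

```text
clock: 4.25
eef_pos: [0.5794, -0.1829, 0.2919]
tool_rot: [0.709, 0.705, 0.001, 0.003]
ft_force: [-0.3, -0.5, 0.4]
grip_width: 0.0149
grasp_force: 58.5
```

```bash
python3 - <<'E'
from h import *
o=bot.get_obs();print(o['eef_pos'],o['tool_rot'],o['ft_force'],o['joint_pos'],o['grip_width'])
s=bot.camera("side")[:,:,::-1];t=bot.camera("top")[:,:,::-1]
c=[cv2.resize(s[130:290,320:480],None,fx=2.5,fy=2.5),cv2.resize(t[120:280,320:480],None,fx=2.5,fy=2.5)]
cv2.imwrite("pics/f.png",np.clip(np.hstack(c)*1.5,0,255).astype(np.uint8))
h=cv2.cvtColor(s,cv2.COLOR_BGR2HSV);m=cv2.inRange(h,(3,140,50),(16,255,255));m[:,:340]=0
_,_,st,ce=cv2.connectedComponentsWithStats(m);print([(q.tolist(),np.round(e,1)) for q,e in zip(st[1:],ce[1:]) if q[4]>6])
E
```

```text
[ 0.57942331 -0.18292864  0.29188477] [0.70927219 0.70492783 0.00143532 0.00276633] [-0.31717138 -0.4653536   0.39841623] [-3.05792238e-01  4.48217899e-01  4.57173030e-01  1.57351846e+00
 -2.53112212e-05  1.27114791e+00] 0.014854001658840378
[([408, 150, 4, 13, 27], array([410. , 156.2])), ([393, 190, 14, 10, 55], array([398.8, 196. ]))]
```

View pics/f.png

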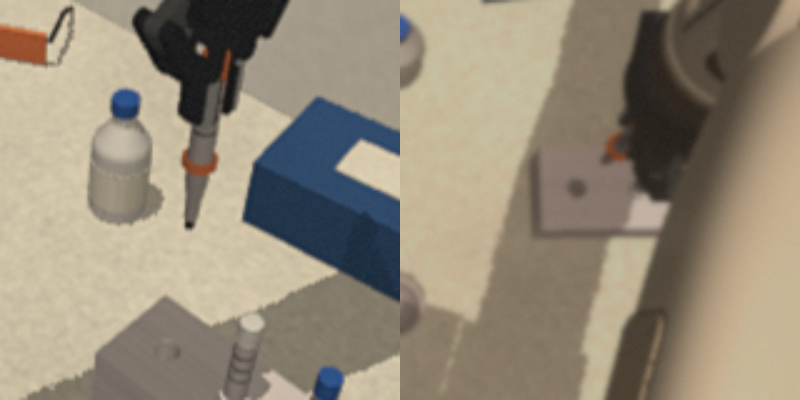

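The handpiece is out and straight, with the nose tip at side px (395.3,220.1). Carrying it toward the lens and tilting on the way.

step_arm --targets "-1 -.01 .03 0 0 0 0;-1 -.025 .09 0 -.02 -.05 0;-1 -.045 .16 0 -.05 -.13 0;-1 -.065 .23 0 -.09 -.22 0;-1 -.085 .3 0 -.13 -.32 0;-1 -.105 .37 0 -.16 -.41 0;-1 -.12 .44 0 -.19 -.49 0;-1 -.14 .5 0 -.22 -.56 0;-1 -.15 .54 0 -.234 -.592 0;-1 -.155 .56 0 -.234 -.592 0"

```text
clock: 5.18
eef_pos: [0.497, 0.0996, 0.2846]
tool_rot: [0.686, 0.685, 0.098, 0.225]
ft_force: [-0.3, -0.8, -1.0]
grip_width: 0.0146
grasp_force: 58.7
```

```bash
python3 - <<'E'
from h import *
from scipy.spatial.transform import Rotation as R
o=bot.get_obs();print(o['eef_pos'],o['joint_pos'],o['ft_force'])
a=2.764;L=np.array([np.sin(.5)*np.cos(a),np.sin(.5)*np.sin(a),np.cos(.5)])
z=-R.from_quat(o['tool_rot']).as_matrix()[:,2];print(z,L)
w=np.cross(z,L);print("turn",w/(np.pi/4))
for d in(.06,0):
    t=np.array([.5515,.2252,.1])+(.06+.094+d)*L;print(d,t,(t-o['eef_pos'])/.5)
E
```

```text
[0.49704192 0.09964806 0.28458627] [ 0.39887371 -0.05015899 -0.29568462  0.95615457 -0.340009    1.90594334] [-0.27629394 -0.76125843 -1.00171136]
[-0.44295873  0.17521337  0.87925414] [-0.44565235  0.17675642  0.87758256]
turn [-0.00210035 -0.00395827 -0.00026935]
0.06 [0.4561304  0.26302587 0.28780267] [-0.08182304  0.32675563  0.00643279]
0 [0.48286954 0.25242049 0.23514771] [-0.02834476  0.30554486 -0.09887712]
```

step_arm --targets "-1 -.02 .06 .005 0 0 0;-1 -.035 .12 .006 0 0 0;-1 -.05 .19 .006 0 0 0;-1 -.065 .25 .006 0 0 0;-1 -.075 .3 .006 -.002 -.004 0;-1 -.082 .327 .006 -.002 -.004 0;-1 -.082 .327 .006 -.002 -.004 0;-1 -.082 .327 .006 -.002 -.004 0"

```text
clock: 5.85
eef_pos: [0.4587, 0.2609, 0.2886]
tool_rot: [0.686, 0.684, 0.098, 0.228]
ft_force: [-0.3, -0.2, -1.1]
grip_width: 0.0145
grasp_force: 58.7
```

```bash
python3 - <<'E'
from h import *
from scipy.spatial.transform import Rotation as R
o=bot.get_obs();print(o['eef_pos'])
zt=R.from_quat(o['tool_rot']).as_matrix()[:,2];tip=o['eef_pos']+.094*zt;col=o['eef_pos']+(.094-.058)*zt
print("tip",tip)
s=bot.camera("side")[:,:,::-1];t=bot.camera("top")[:,:,::-1]
for n in("side","top"): print(n,proj(n,tip),proj(n,col))
c=[cv2.resize(s[100:220,190:310],None,fx=3.33,fy=3.33,interpolation=2),cv2.resize(t[140:260,170:290],None,fx=3.33,fy=3.33,interpolation=2)]
cv2.imwrite("pics/g.png",np.clip(np.hstack(c)*1.5,0,255).astype(np.uint8))
E
```

```text
[0.4587411  0.26088214 0.28857389]
tip [0.50068029 0.24400349 0.20615899]
side [208.80058918 131.06627872] [189.82695199 112.35460437]
top [191.45416015 225.65613432] [177.04989064 237.17381817]
```

View pics/g.png

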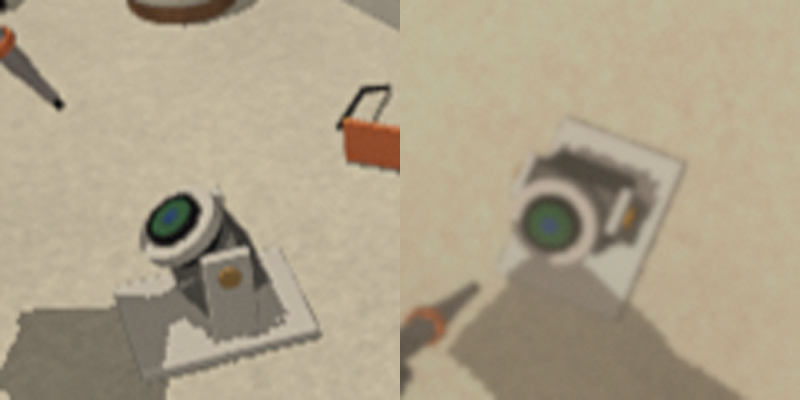

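The side crop shows the nose tip at px (207.7,131.5) and the top crop at (193.1,225.8). It points at the lens and matches the prediction to about 1.5 px. I'll triangulate it against the lens.

```bash
python3 - <<'E'
from h import *
o=bot.get_obs();print(o['eef_pos'])
p,e=tri((207.7,131.5),(193.1,225.8));l,_=tri((240.8,165),(214.8,207));print(p,e)
a=2.764;L=np.array([np.sin(.5)*np.cos(a),np.sin(.5)*np.sin(a),np.cos(.5)])
v=p-l;print("along",v@L,"off",v-(v@L)*L,"shift",(l+.06*L-p)/.5)
E
```

```text
[0.45929826 0.25977159 0.28952655]
[0.4986202  0.24116677 0.20763004] [np.float64(0.0017700461990604705), np.float64(0.0017700461990604478)]
along 0.12145007535953019 off [ 0.00086482 -0.00573805  0.00159489] shift [ 0.05304111 -0.01024729 -0.1110448 ]
```

step_arm --targets "-1 .006 -.001 -.013 0 0 0;-1 .014 -.003 -.03 0 0 0;-1 .022 -.005 -.05 0 0 0;-1 .032 -.007 -.07 0 0 0;-1 .04 -.01 -.09 0 0 0;-1 .047 -.012 -.104 0 0 0;-1 .05 -.012 -.11 0 0 0;-1 .05 -.012 -.11 0 0 0;-1 .05 -.012 -.11 0 0 0;-1 .05 -.012 -.11 0 0 0"

```text
clock: 6.78
eef_pos: [0.4851, 0.255, 0.2365]
tool_rot: [0.687, 0.683, 0.1, 0.228]
ft_force: [-0.5, 0.1, 0.6]
grip_width: 0.0145
grasp_force: 58.7
```

```bash
python3 - <<'E'
from h import *
from scipy.spatial.transform import Rotation as R
o=bot.get_obs();print(o['eef_pos'])
zt=R.from_quat(o['tool_rot']).as_matrix()[:,2];tip=o['eef_pos']+.094*zt
print("tip",tip,zt)
s=bot.camera("side")[:,:,::-1];t=bot.camera("top")[:,:,::-1]
for n in("side","top"): print(n,proj(n,tip))
c=[cv2.resize(s[100:220,190:310],None,fx=3.33,fy=3.33,interpolation=2),cv2.resize(t[140:260,170:290],None,fx=3.33,fy=3.33,interpolation=2)]
cv2.imwrite("pics/k.png",np.clip(np.hstack(c)*1.5,0,255).astype(np.uint8))
E
```

```text
[0.4850869  0.25502917 0.23647435]
tip [0.5273227 0.238383  0.1541637] [ 0.44931703 -0.17708695 -0.87564514]
side [225.12510696 147.4132747 ]
top [201.89469887 215.37603844]
```

View pics/k.png

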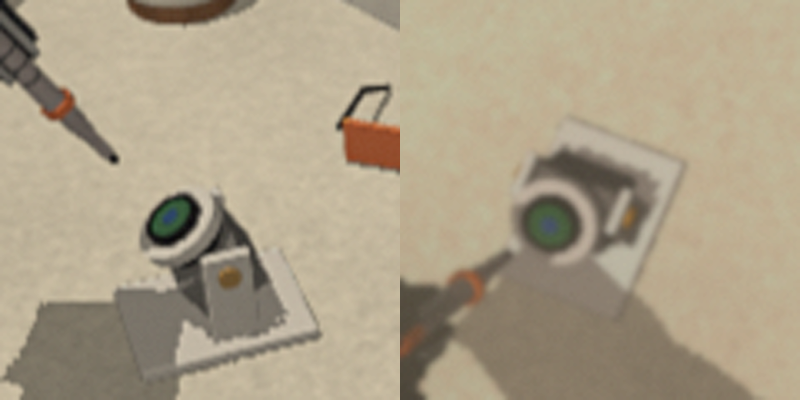

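The nose tip is now at side px (224.2,147.4) and top px (203.3,215.6). Collar, tip and lens are in line in both views. One last check of the distance.

```bash
python3 - <<'E'
from h import *
p,e=tri((224.2,147.4),(203.3,215.6));l,_=tri((240.8,165),(214.8,207));print(p,e)
a=2.764;L=np.array([np.sin(.5)*np.cos(a),np.sin(.5)*np.sin(a),np.cos(.5)])
v=p-l;print("along",v@L,"off",v-(v@L)*L,"shift",(l+.06*L-p)/.5)
p,e=tri((190+58/3.33-.35,100+104/3.33-.35),(170+66/3.33-.35,140+286/3.33-.35))
d=p-tri((224.2,147.4),(203.3,215.6))[0];print(np.linalg.norm(d),d/np.linalg.norm(d),L)
E
```

```text
[0.5251358  0.23531194 0.15711147] [np.float64(0.0014606441368629213), np.float64(0.0014606441368629351)]
along 0.06426423981010716 off [ 0.00189542 -0.00148492  0.00126161] shift [ 9.88765983e-06  1.46237033e-03 -1.00076698e-02]
0.055251019602226656 [-0.44821442  0.24512397  0.8596616 ] [-0.44565235  0.17675642  0.87758256]
```

step_arm --targets "-1 -.002 -.001 -.004 0 0 0;-1 -.003 -.002 -.006 0 0 0;-1 -.003 -.002 -.006 0 0 0;-1 -.003 -.002 -.006 0 0 0;-1 -.003 -.002 -.006 0 0 0;-1 -.003 -.002 -.006 0 0 0"

```text
clock: 7.38
eef_pos: [0.4833, 0.254, 0.2329]
tool_rot: [0.687, 0.683, 0.1, 0.228]
ft_force: [-0.8, -0.8, -0.4]
grip_width: 0.0149
grasp_force: 58.7
```

```bash
python3 -c "
from workcell import bot
o=bot.get_obs();print(o['eef_pos'],abs(o['joint_vel']).max(),o['grasp_force']);print(bot.job_done())"
```

```text
[0.48330816 0.25401482 0.23287289] 0.0019793892955669665 58.689378798007965
the job is handed in; nothing more can be done
None
```

I handed the job in at about 7.4 s with the orange handpiece held still in the gripper, nose into the lens and tip about 60 mm from the glass; by my estimates the tip is within about 3 mm of the focus point, but no verdict came back.

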